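Fetch the boxed-in air cap

TASK

The spray-gun air cap in the middle of the parts stand is boxed in by the paint tin and the roll of labels. Move both of them over to stand on the dark mat, set the air cap upright on the middle of the round cork pad, and then put the tin and the roll back upright on the stand, each in the place where it stood before.

Things in the scene. Friction and masses are not known exactly. Their poses are not given: they have to be found in the camera images.
- tin: Small upright round paint tin with a printed side and a metal lever lid, 67 mm diameter, 79 mm high, 0.13 to 0.25 kg, solid. Origin at the centre of its underside, z up. At the start it stands in one of the two end places of the stand.
- label_roll: Upright roll of white labels on a card core, 68 mm diameter, 62 mm high, 0.08 to 0.17 kg; treat the core hole as solid: grasp it round the outside. Origin at the centre of its underside, z up. At the start it stands in the other end place of the stand.
- air_cap: Spray-gun air cap: white knurled ring 34 mm diameter with two tan horns on top, 25 mm high in all, 50 g; grasp it across the knurled ring, the lower 12 mm. Origin at the centre of its underside, z up. It stands upright in the middle of the stand.
- stand: Fixed steel plate 110 (x) by 210 mm (y), top 4 mm above the table, lips 8 mm high at x = -55, +55; origin: centre of underside. Three places along its y: middle at 0, ends at +64, -64 mm (dark discs). Black blocks (24 by 40 mm, tops at 30 mm) at x = -36, +36 flank the cap, 48 mm apart: take the cap closing along y, the tin and roll closing along x above the blocks
- side_mat: Fixed flat dark rubber mat, 110 mm (its x) by 190 mm (its y), 4 mm thick, origin at the centre of its underside. Room for the tin and the roll side by side along its y, the empty side area.
- pad: Fixed round cork pad, 80 mm diameter, 5 mm thick, origin at the centre of its underside. (A wall shelf overhangs the back of the table: its front edge at x = 0.65 m, its underside 0.48 m above the table; keep the wrist in front of it.)
Mind the look-alikes: they are no part of the job. What is shaped like the label_roll but yellow is not meant.

How it is judged:
By the outcome, as a careful person would: the job done as asked, in the order asked, and still so for the second after the job is handed in, with the robot touching nothing.
It also fails if it takes over 128 s, if anything falls off the work surface, if the arm or the gripper's body presses on something with over 40 N, if the wrist force passes 120 N, or if a joint passes its speed limit or range.

ROBOT

A 6-joint arm with a two-finger parallel gripper is mounted at the origin on a cart in front of the work surface, level with it; the furniture and walls round the work are solid. World frame = base frame: x ahead of the robot, y to its left, z up, the work surface at z = 0. Lengths are in mm, angles in rad, forces in N, time in s.
With the tool pointing down it reaches from about 275 to 750 mm from the base axis. Payload 10.2 kg.
Tool frame: the origin (TCP) lies between the finger pads; the fingertips stand 17 mm ahead of it and the grasp point (between the pads) lies 2 mm behind it; y points along the fingers, x is the direction in which the jaws open and shut, and the axes are right-handed (so a half turn about y gives the same grasp; the last joint's range is limited). The gripper opens to 85 mm and grips with 20 to 120 N. Pads are 22 mm wide; open, the fingers measure 114 mm over their backs; the gripper's body (76 mm by 85 mm) begins 54 mm behind the grasp point. The pads swing forward as they close: fully open they stand 13 mm farther back than shut.
Start: joints at [1.109, 0.313, 1.498, -0, 1.331, -0.223], TCP at [124.195, 510.105, 248.294] pointing down, gripper open.
Joint ranges: [-2.94, 2.94], [-0.97, 2.17], [0.19, 2.56], [-1.23, 4.37], [0.02, 3.11], [-2.88, 2.88]. Speed limits (rad/s): [2.39, 2.39, 3.01, 3.14, 3.14, 3.14].

INTERFACE

Orientations are given as a unit quaternion [w, x, y, z].
In Python, from rig import ctrl gives the robot as it stands.
- The arm moves only by the tool jog_arm, never from a script. Its argument "targets" is a list of rows, each an object with "offset": the shift along the tool's x, y, z in m, a list of three; "yaw": the turn about the tool's y in rad. In form: [{"offset": [dx, dy, dz], "yaw": yaw}, ...]. A call has 1 to 12 rows; each row is the pose to reach, as a shift and turn from the pose measured when the call began, along the tool's axes at that moment; what a row does not reach only later rows make up. A row lasts 1/12 s, in which the tool goes at most 41.7 mm and 7.16 degrees, less where a joint would pass 70% of its speed; a pose out of reach is approached as far as the arm can. A call with a gripper value outside its range is refused whole. "fingers" is the finger opening in m, from 0 to 0.0854, set as the call begins (left out, the last holds). The fingers move at their own pace and stop on an object; "grip_force" is the grip in N (left out, the last holds). Time passes only in rows, so rows that repeat a pose let the fingers close. It gives the time, the measured TCP pose, the force and the opening at its end, in the units of the state.
- ctrl.sense(): the state, without advancing time (a new reading comes with each control period).
- ctrl.capture(name): name is "side" or "top" or "wrist"; returns a dict with "img" (480x640x3 uint8, red, green, blue), "intrinsics" (3x3 intrinsics, pixels), "T" (4x4, takes a point from camera to world coordinates); the wrist camera has in their place "mount" (4x4, takes a point from camera to tool coordinates, whose origin is the TCP and whose axes are the tool frame's). Camera axes: x right, y up, looking along -z (the intrinsics and any distortion apply to the point x, -y, -z); pixel columns grow to the right and rows downward; lengths in mm; the calibration is good to about 2 mm. The wrist camera is an equidistant fisheye: a pixel r from the principal point sees the ray r / f radians off the axis. A picture is of the moment at which its call begins: read the wrist's pose just before it. There is no depth.
- ctrl.finish_job(): hands the job in, once; it reports no verdict.
Trained networks look in the newest picture that a camera, given by its name, has taken for a name from the list of things; names that differ only in an ending like _2 or _b are one class to them, and where a whole thing is asked for, a point or a joint stands for the part that bears it (a point fixed in the world has none). Each returns a list of dicts, best first, with "score" (0 to 1); they miss things now and then, are a little off and sometimes report something else, mostly with a low value. They report only what shows in the picture. A call takes as long as a camera call. They do not tell look-alikes from the thing itself.
- ctrl.boxes_of(camera, target): "box" ([left, top, right, bottom] in pixels, round what is visible of it).
- ctrl.regions_of(camera, target): "region" (480x640 bool, what is visible of it) and "box" ([left, top, right, bottom] in pixels, round what is visible of it).
The state is a dict: "time_s": time; "joints": joint angles; "dq": joint speeds; "tau": joint torques, N m; "eef_pos": TCP position; "ee_rot": TCP orientation; "force": force on the tool from outside, world axes, zero at the start; "wrist_torque": the same for the moment, N m; "grip_width": opening from 0.0 (shut) to 1.0 (fully open).
Only numpy, scipy, OpenCV 4.12 (cv2) and the standard library are available. Lean on these libraries where they do the work, as an engineer would, in place of code of your own. Each camera call takes 0.05 s, during which the arm holds its last target.

## Working session

There is one attempt and no reset: what is moved stays moved. The work goes in short steps, Python scripts to look and compute and a tool call to move; the robot and the scene stay as the last step left them, time stands still between calls to the robot, and variables do not carry over. Pictures are saved under pics/ and viewed, and the job is handed in when it is done.

Besides the shell and the picture viewer there is one more tool, called after "Emit:" as name(argument=value, ...) on one line, values as JSON. jog_arm: Moves the arm, as the interface text tells. Its arguments: {"type":"object","properties":{"targets":{"type":"array"},"fingers":{"type":"number"},"grip_force":{"type":"number"}},"required":["targets"]}

```bash
ls; mkdir -p pics; cat > h.py <<'E'
from rig import ctrl
import numpy as np, cv2
def cap(n,fn=None):
    s=ctrl.sense(); c=ctrl.capture(n)
    if fn: cv2.imwrite('pics/'+fn,cv2.cvtColor(c['img'],cv2.COLOR_RGB2BGR))
    c['s']=s
    return c
E
python3 - <<'E'
from h import *
print(ctrl.sense())
for n in ['top','side','wrist']:
    c=cap(n,n+'0.png'); print(n,{k:np.round(v,3).tolist() for k,v in c.items() if k not in('img','s')})
    for t in ['tin','label_roll','air_cap','stand','side_mat','pad']:
        print(t,[(np.round(b['box']).tolist(),round(b['score'],2)) for b in ctrl.boxes_of(n,t)][:3])
E
```

```text
pics
{'time_s': 0.0, 'joints': array([ 1.10863810e+00,  3.13472313e-01,  1.49843009e+00,  2.66790312e-05,
        1.33096796e+00, -2.23420336e-01]), 'dq': array([-0.00031692, -0.00152446, -0.00035195, -0.00171853,  0.0006832 ,
        0.00012295]), 'tau': array([ 1.78320450e-03, -4.12265539e+01, -2.59743440e+01, -1.13710823e-04,
        4.15673640e-03,  2.74675710e-05]), 'eef_pos': array([124.06416268, 509.90078847, 247.72626564]), 'ee_rot': array([-0.5558009 ,  0.5561713 ,  0.43648517, -0.43730944]), 'force': array([0.11808581, 0.81866957, 0.15358455]), 'wrist_torque': array([-0.04336918, -0.00834886,  0.04525263]), 'grip_width': 0.9984492782683466}
top {'intrinsics': [[541.523, 0.0, 317.836], [0.0, 541.523, 229.465], [0.0, 0.0, 1.0]], 'T': [[0.003, 0.994, -0.109, 371.905], [-1.0, 0.004, 0.007, 31.596], [0.007, 0.109, 0.994, 1126.235], [0.0, 0.0, 0.0, 1.0]]}
tin [([287.0, 210.0, 320.0, 248.0], 0.96)]
label_roll [([133.0, 209.0, 175.0, 247.0], 0.82), ([344.0, 196.0, 381.0, 232.0], 0.66)]
air_cap [([324.0, 215.0, 342.0, 231.0], 0.76)]
stand [([280.0, 188.0, 388.0, 262.0], 0.93), ([326
[... 303 characters left out ...]
0.453, 608.682], [0.0, 0.0, 0.0, 1.0]]}
tin [([304.0, 228.0, 336.0, 270.0], 0.85), ([296.0, 215.0, 320.0, 248.0], 0.46)]
label_roll [([298.0, 309.0, 339.0, 358.0], 0.92), ([296.0, 213.0, 323.0, 246.0], 0.76)]
air_cap []
stand [([284.0, 236.0, 347.0, 278.0], 0.73)]
side_mat [([314.0, 203.0, 356.0, 230.0], 0.92)]
pad [([298.0, 296.0, 335.0, 313.0], 0.74)]
wrist {'intrinsics': [[371.648, 0.0, 320.996], [0.0, 371.648, 237.597], [0.0, 0.0, 1.0]], 'mount': [[1.0, -0.001, 0.001, -0.319], [0.001, 0.298, -0.955, -125.446], [0.0, 0.955, 0.298, 75.534], [0.0, 0.0, 0.0, 1.0]]}
tin [([109.0, 456.0, 136.0, 477.0], 0.71)]
label_roll []
air_cap []
stand []
side_mat [([0.0, 425.0, 38.0, 463.0], 0.96)]
pad []
```

View pictures.

View pics/top0.png

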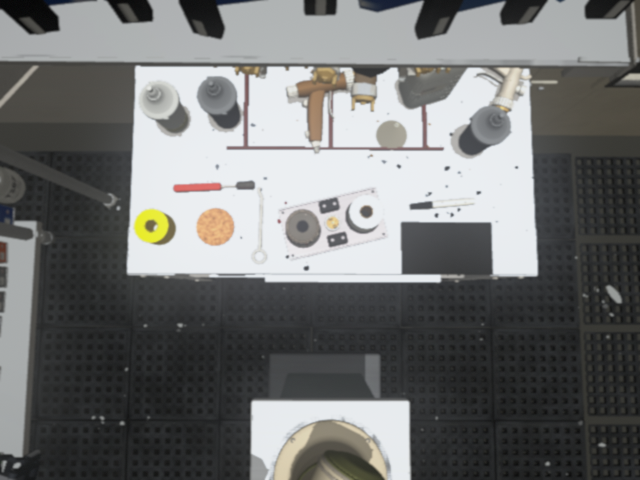

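View pics/side0.png

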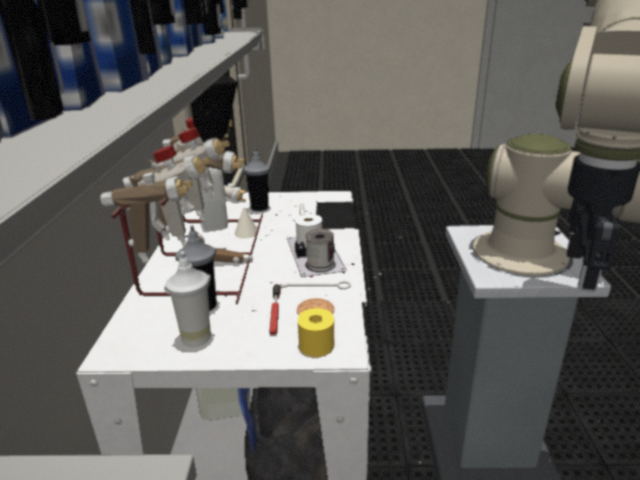

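View pics/wrist0.png

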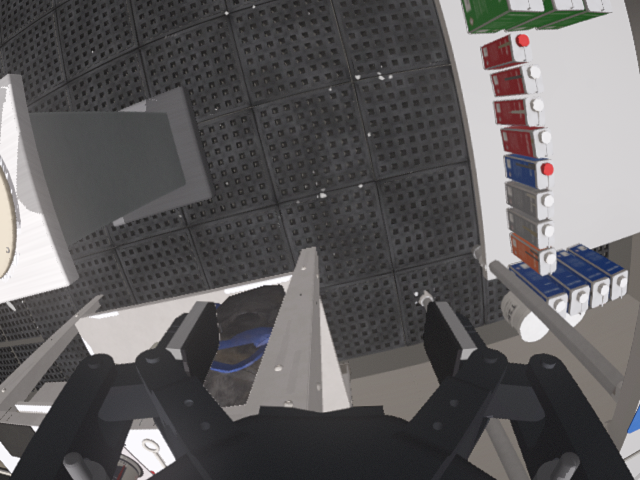

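```bash
cat >> h.py <<'E'
from scipy.spatial.transform import Rotation as R
def q2R(q): return R.from_quat([q[1],q[2],q[3],q[0]]).as_matrix()
def camT(c):
    if 'T' in c: return c['T']
    s=c['s']; T=np.eye(4); T[:3,:3]=q2R(s['ee_rot']); T[:3,3]=s['eef_pos']
    return T@c['mount']
def ray(c,px):
    K=c['intrinsics']; x=(px[0]-K[0,2])/K[0,0]; y=(px[1]-K[1,2])/K[1,1]
    if 'T' in c: d=np.array([x,-y,-1.])
    else:
        r=np.hypot(x,y); k=np.sin(r)/r if r>1e-9 else 1.
        d=np.array([x*k,-y*k,-np.cos(r)])
    T=camT(c); return T[:3,3],T[:3,:3]@d
def onz(c,px,z):
    o,d=ray(c,px); return (o+d*(z-o[2])/d[2])
def proj(c,P):
    T=camT(c); p=T[:3,:3].T@(np.asarray(P,float)-T[:3,3]); K=c['intrinsics']
    x,y,z=p[0],-p[1],-p[2]
    if 'T' in c: return np.array([K[0,0]*x/z+K[0,2],K[1,1]*y/z+K[1,2]])
    rr=np.hypot(x,y); th=np.arctan2(rr,z); k=th/rr if rr>1e-9 else 0
    return np.array([K[0,0]*x*k+K[0,2],K[1,1]*y*k+K[1,2]])
E
python3 - <<'E'
from h import *
print(q2R(ctrl.sense()['ee_rot']).round(3))
c=cap('top')
im=c['img'][180:280,270:400]
cv2.imwrite('pics/t1.png',cv2.cvtColor(cv2.resize(im,None,fx=6,fy=6,interpolation=cv2.INTER_CUBIC),cv2.COLOR_RGB2BGR))
for n,z in [('tin',79),('label_roll',62),('air_cap',12),('stand',4),('side_mat',4),('pad',5)]:
    for r in ctrl.regions_of('top',n)[:2]:
        m=r['region'].astype(np.uint8); 
        cnt=max(cv2.findContours(m,0,2)[0],key=cv2.contourArea)
        rc=cv2.minAreaRect(cnt); b=cv2.boxPoints(rc)
        print(n,round(r['score'],2),'c',np.round(rc[0],1),onz(c,rc[0],z).round(0)[:2],'corners',[onz(c,p,z)[:2].round(0).tolist() for p in b])
E
```

```text
[[ 0.237  0.    -0.972]
 [ 0.972  0.     0.237]
 [ 0.    -1.     0.   ]]
tin 0.82 c [301.5 228. ] [490.  56.] corners [[525.0, 89.0], [525.0, 24.0], [455.0, 24.0], [455.0, 88.0]]
label_roll 0.79 c [364.5 212. ] [524. -68.] corners [[560.0, -33.0], [561.0, -103.0], [488.0, -102.0], [488.0, -33.0]]
label_roll 0.62 c [154.  226.4] [494. 348.] corners [[476.0, 396.0], [538.0, 378.0], [512.0, 300.0], [450.0, 318.0]]
air_cap 0.57 c [332.  222.5] [509.  -5.] corners [[509.0, 17.0], [531.0, -5.0], [509.0, -27.0], [487.0, -5.0]]
stand 0.62 c [332.2 223.2] [509.  -6.] corners [[540.0, 109.0], [588.0, -96.0], [478.0, -120.0], [430.0, 83.0]]
side_mat 0.92 c [446. 248.] [ 458. -243.] corners [[514.0, -148.0], [515.0, -340.0], [402.0, -337.0], [401.0, -146.0]]
side_mat 0.29 c [332.1 222.8] [509.  -6.] corners [[539.0, 110.0], [588.0, -97.0], [480.0, -120.0], [432.0, 84.0]]
pad 0.57 c [215. 227.] [500. 238.] corners [[539.0, 279.0], [540.0, 200.0], [460.0, 198.0], [460.0, 277.0]]
```

View pics/t1.png

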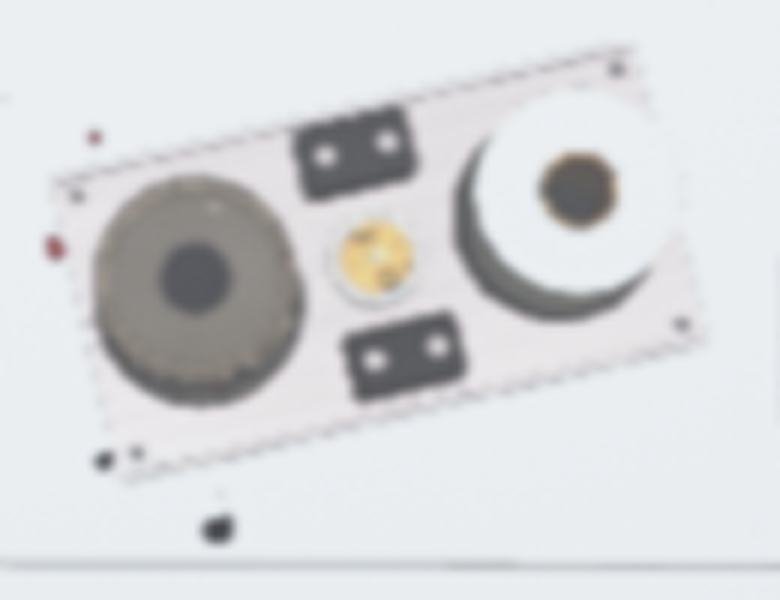

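```bash
cat >> h.py <<'E'
def to(x,y,z,a):
    """offset/yaw in tool frame to reach world pos mm and jaw angle a deg"""
    s=ctrl.sense(); M=q2R(s['ee_rot']); d=np.array([x,y,z])-s['eef_pos']
    o=M.T@d/1000; cur=np.degrees(np.arctan2(M[1,0],M[0,0]))
    yaw=-((a-cur+180)%360-180)
    print('t',round(s['time_s'],2),'pos',s['eef_pos'].round(1),'a',round(cur,2),'down',M[:,1].round(4),'F',s['force'].round(1),'w',round(s['grip_width'],3)); print('->',x,y,z,a,'offset',o.round(4).tolist(),'yaw',round(np.radians(yaw),4))
E
python3 -c "
from h import *
to(494,56,230,13.2)"
```

```text
t 1.4 pos [124.2 510.1 248.3] a 76.32 down [-1.e-04 -1.e-04 -1.e+00] F [-0.3 -0.3  0.5] w 1.0
-> 494 56 230 13.2 offset [-0.3537, 0.0183, -0.4668] yaw 1.1016
```

Emit:
jog_arm(targets=[{"offset": [-0.354, 0.018, -0.467], "yaw": 1.102}, {"offset": [-0.354, 0.018, -0.467], "yaw": 1.102}, {"offset": [-0.354, 0.018, -0.467], "yaw": 1.102}, {"offset": [-0.354, 0.018, -0.467], "yaw": 1.102}, {"offset": [-0.354, 0.018, -0.467], "yaw": 1.102}, {"offset": [-0.354, 0.018, -0.467], "yaw": 1.102}, {"offset": [-0.354, 0.018, -0.467], "yaw": 1.102}, {"offset": [-0.354, 0.018, -0.467], "yaw": 1.102}, {"offset": [-0.354, 0.018, -0.467], "yaw": 1.102}, {"offset": [-0.354, 0.018, -0.467], "yaw": 1.102}, {"offset": [-0.354, 0.018, -0.467], "yaw": 1.102}, {"offset": [-0.354, 0.018, -0.467], "yaw": 1.102}], fingers=0.0854)

```text
time_s: 2.4
eef_pos: [440.7, 120.6, 233.1]
ee_rot: [0.702, -0.702, -0.081, 0.081]
force: [0.6, 0.8, 0.9]
grip_width: 0.998
```

```bash
python3 -c "
from h import *
to(494,56,230,13.2)"
```

```text
t 2.4 pos [440.7 120.6 233.1] a 13.15 down [ 6.e-04  1.e-04 -1.e+00] F [0.6 0.8 0.9] w 0.998
-> 494 56 230 13.2 offset [0.0372, 0.0031, -0.075] yaw -0.0008
```

Emit:
jog_arm(targets=[{"offset": [0.037, 0.003, -0.075], "yaw": 0}, {"offset": [0.037, 0.003, -0.075], "yaw": 0}, {"offset": [0.037, 0.003, -0.075], "yaw": 0}, {"offset": [0.037, 0.003, -0.075], "yaw": 0}, {"offset": [0.037, 0.003, -0.075], "yaw": 0}])

```text
time_s: 2.82
eef_pos: [493.5, 56.3, 230.0]
ee_rot: [0.703, -0.702, -0.081, 0.081]
force: [0.7, 0.4, -0.7]
grip_width: 1.003
```

```bash
python3 - <<'E'
from h import *
to(494,56,230,13.2)
c=cap('wrist','w1.png')
ps=[]
for n,z in [('tin',83),('label_roll',66),('air_cap',10),('stand',4)]:
    for r in ctrl.regions_of('wrist',n)[:2]:
        m=r['region'].astype(np.uint8); cnt=max(cv2.findContours(m,0,2)[0],key=cv2.contourArea)
        print(n,round(r['score'],2),np.round(r['box']),cv2.contourArea(cnt))
to(494,56,230,13.2)
E
```

```text
t 2.82 pos [493.5  56.3 230. ] a 13.14 down [ 0.e+00  4.e-04 -1.e+00] F [ 0.7  0.4 -0.7] w 1.003
-> 494 56 230 13.2 offset [0.0004, 0.0, -0.0004] yaw -0.0011
tin 0.63 [282. 172. 364. 265.] 6384.5
label_roll 0.69 [290. 291. 363. 381.] 4957.0
label_roll 0.65 [267. 163. 382. 353.] 16705.5
air_cap 0.8 [307. 263. 339. 284.] 436.0
stand 0.79 [263. 162. 380. 358.] 17171.0
t 3.07 pos [493.4  56.9 230.4] a 13.24 down [ 1.1e-03  1.0e-04 -1.0e+00] F [-0.2 -0.1  0. ] w 0.997
-> 494 56 230 13.2 offset [0.0004, 0.0004, -0.001] yaw 0.0007
```

View pics/w1.png

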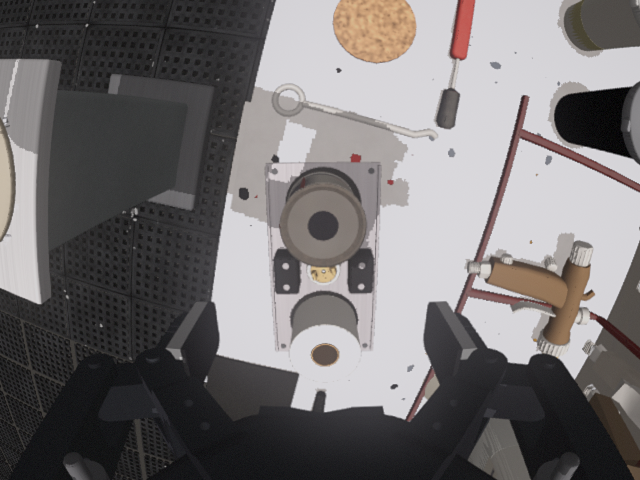

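```bash
python3 - <<'E'
from h import *
c=cap('wrist')
for n,p,z in [('tin top',(323,225),83),('tin L',(279.5,225),83),('tin R',(367,225),83),('roll hole',(325.5,354.5),66),('cap',(322.5,272),20),('sTL',(266.5,163),4),('sTR',(380,163),4),('blkL',(287,270),30),('blkR',(361,270),30),('pad',(375,22),5)]:
    print(n,onz(c,p,z).round(1))
im=c['img'][140:390,240:410]
cv2.imwrite('pics/w2.png',cv2.cvtColor(cv2.resize(im,None,fx=2.4,fy=2.4,interpolation=cv2.INTER_CUBIC),cv2.COLOR_RGB2BGR))
t=ctrl.capture('top')
E
```

```text
tin top [495.3  57.5  83. ]
tin L [462.9  49.9  83. ]
tin R [528.   65.3  83. ]
roll hole [527.9 -69.1  66. ]
cap [510.1  -5.8  20. ]
sTL [434.2  83.8   4. ]
sTR [539.4 108.7   4. ]
blkL [475.9  -7.6  30. ]
blkR [544.3   8.5  30. ]
pad [502.3 240.5   5. ]
```

View pics/w2.png

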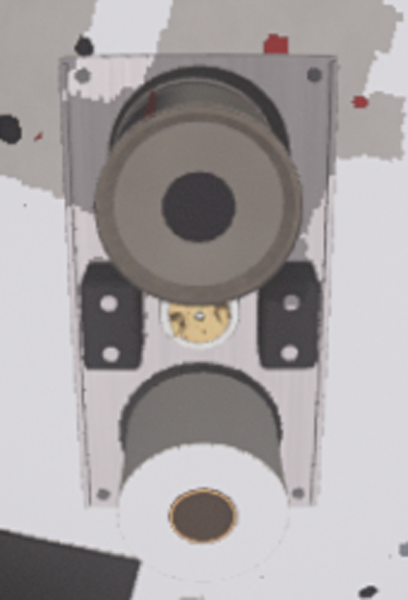

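```bash
python3 -c "
from h import *
to(495.5,57,44,13.2)"
```

```text
t 3.17 pos [493.6  56.6 230.4] a 13.21 down [ 0.001  0.    -1.   ] F [ 0.1  0.5 -0.3] w 1.002
-> 495.5 57 44 13.2 offset [0.0018, 0.1864, 0.0] yaw 0.0003
```

Emit:
jog_arm(targets=[{"offset": [0.002, 0.04, 0], "yaw": 0}, {"offset": [0.002, 0.08, 0], "yaw": 0}, {"offset": [0.002, 0.115, 0], "yaw": 0}, {"offset": [0.002, 0.135, 0], "yaw": 0}, {"offset": [0.002, 0.155, 0], "yaw": 0}, {"offset": [0.002, 0.175, 0], "yaw": 0}, {"offset": [0.002, 0.186, 0], "yaw": 0}, {"offset": [0.002, 0.186, 0], "yaw": 0}])

```text
time_s: 3.83
eef_pos: [494.4, 57.4, 42.4]
ee_rot: [0.703, -0.702, -0.08, 0.083]
force: [-0.4, 0.7, -0.3]
grip_width: 0.999
```

Emit:
jog_arm(targets=[{"offset": [0, 0, 0], "yaw": 0}, {"offset": [0, 0, 0], "yaw": 0}, {"offset": [0, 0, 0], "yaw": 0}, {"offset": [0, 0, 0], "yaw": 0}, {"offset": [0, 0, 0], "yaw": 0}, {"offset": [0, 0, 0], "yaw": 0}, {"offset": [0, 0, 0], "yaw": 0}], fingers=0.055, grip_force=40)

```text
time_s: 4.42
eef_pos: [494.9, 57.4, 43.4]
ee_rot: [0.703, -0.702, -0.081, 0.082]
force: [-1.6, 0.1, 7.7]
grip_width: 0.773
```

```bash
python3 -c "
from h import *
to(495.5,57,44,13.2)
cap('wrist','w3.png')"
```

```text
t 4.42 pos [494.9  57.4  43.4] a 13.24 down [-1.5e-03  4.0e-04 -1.0e+00] F [-1.6  0.1  7.7] w 0.773
-> 495.5 57 44 13.2 offset [0.0005, -0.0006, -0.0005] yaw 0.0007
```

View pics/w3.png

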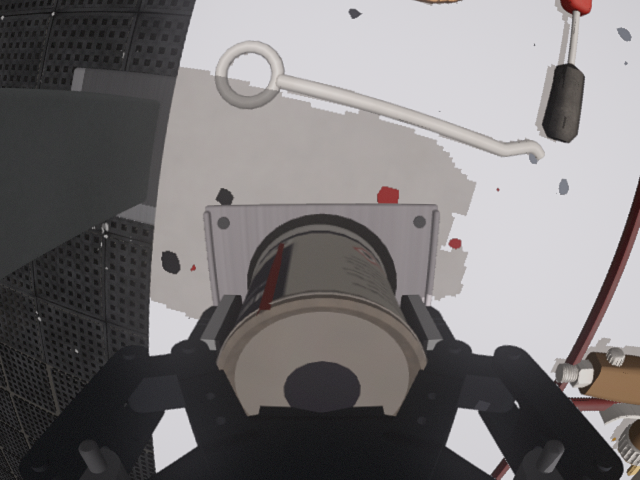

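Emit:
jog_arm(targets=[{"offset": [0, -0.01, 0], "yaw": 0}, {"offset": [0, -0.03, 0], "yaw": 0}, {"offset": [0, -0.06, 0], "yaw": 0}, {"offset": [0, -0.09, 0], "yaw": 0}, {"offset": [0, -0.11, 0], "yaw": 0}, {"offset": [0, -0.11, 0], "yaw": 0}])

```text
time_s: 4.97
eef_pos: [496.8, 57.3, 158.1]
ee_rot: [-0.702, 0.703, 0.084, -0.079]
force: [0.5, -1.1, -0.7]
grip_width: 0.77
```

```bash
python3 -c "
from h import *
to(458,-289,150,13.2)"
```

```text
t 4.97 pos [496.8  57.3 158.1] a 13.25 down [ 6.6e-03 -6.0e-04 -1.0e+00] F [ 0.5 -1.1 -0.7] w 0.77
-> 458 -289 150 13.2 offset [-0.1172, 0.0081, -0.3281] yaw 0.0009
```

Emit:
jog_arm(targets=[{"offset": [-0.012, 0, -0.033], "yaw": 0}, {"offset": [-0.024, 0.002, -0.067], "yaw": 0}, {"offset": [-0.036, 0.004, -0.1], "yaw": 0}, {"offset": [-0.048, 0.006, -0.134], "yaw": 0}, {"offset": [-0.06, 0.008, -0.168], "yaw": 0}, {"offset": [-0.072, 0.008, -0.202], "yaw": 0}, {"offset": [-0.084, 0.008, -0.236], "yaw": 0}, {"offset": [-0.096, 0.008, -0.27], "yaw": 0}, {"offset": [-0.106, 0.008, -0.298], "yaw": 0}, {"offset": [-0.114, 0.008, -0.32], "yaw": 0}, {"offset": [-0.117, 0.008, -0.328], "yaw": 0}, {"offset": [-0.117, 0.008, -0.328], "yaw": 0}])

```text
time_s: 5.97
eef_pos: [457.5, -290.0, 149.5]
ee_rot: [-0.702, 0.703, 0.083, -0.079]
force: [0.4, 0.4, -1.4]
grip_width: 0.77
```

```bash
python3 -c "
from h import *
to(458,-289,44,13.2)
cap('wrist','w4.png')
to(458,-289,44,13.2)"
```

```text
t 5.97 pos [ 457.5 -290.   149.5] a 13.12 down [ 0.006 -0.    -1.   ] F [ 0.4  0.4 -1.4] w 0.77
-> 458 -289 44 13.2 offset [0.0001, 0.1055, 0.001] yaw -0.0014
t 6.02 pos [ 457.8 -288.5  149.5] a 13.19 down [ 5.9e-03  5.0e-04 -1.0e+00] F [ 0.1  0.8 -2.1] w 0.773
-> 458 -289 44 13.2 offset [-0.0006, 0.1055, -0.0004] yaw -0.0002
```

View pics/w4.png

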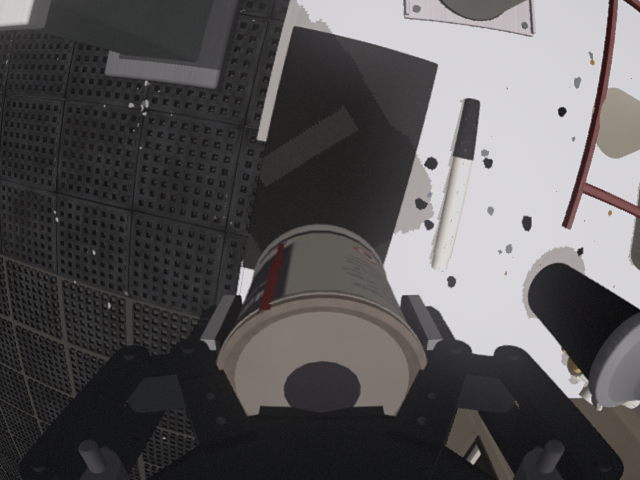

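Emit:
jog_arm(targets=[{"offset": [0, 0.03, 0], "yaw": 0}, {"offset": [0, 0.06, 0], "yaw": 0}, {"offset": [0, 0.085, 0], "yaw": 0}, {"offset": [0, 0.098, 0], "yaw": 0}, {"offset": [0, 0.102, 0], "yaw": 0}, {"offset": [0, 0.1045, 0], "yaw": 0}, {"offset": [0, 0.1055, 0], "yaw": 0}, {"offset": [0, 0.106, 0], "yaw": 0}])

```text
time_s: 6.68
eef_pos: [459.0, -288.4, 44.5]
ee_rot: [-0.702, 0.703, 0.084, -0.079]
force: [0.1, 0.0, -1.0]
grip_width: 0.769
```

Emit:
jog_arm(targets=[{"offset": [0, 0, 0], "yaw": 0}, {"offset": [0, 0, 0], "yaw": 0}, {"offset": [0, 0, 0], "yaw": 0}, {"offset": [0, 0, 0], "yaw": 0}, {"offset": [0, 0, 0], "yaw": 0}, {"offset": [0, 0, 0], "yaw": 0}, {"offset": [0, 0, 0], "yaw": 0}], fingers=0.0854)

```text
time_s: 7.27
eef_pos: [459.0, -288.4, 44.5]
ee_rot: [-0.702, 0.703, 0.084, -0.079]
force: [-0.1, -1.2, 0.2]
grip_width: 1.001
```

```bash
python3 -c "
from h import *
to(458,-289,44,13.2)
cap('wrist','w5.png')
to(458,-289,200,13.2)"
```

```text
t 7.27 pos [ 459.  -288.4   44.5] a 13.22 down [ 7.1e-03 -6.0e-04 -1.0e+00] F [-0.1 -1.2  0.2] w 1.001
-> 458 -289 44 13.2 offset [-0.0011, 0.0005, -0.0003] yaw 0.0003
t 7.32 pos [ 459.  -288.4   44.5] a 13.22 down [ 7.1e-03 -6.0e-04 -1.0e+00] F [-0.4  0.3  0.9] w 1.003
-> 458 -289 200 13.2 offset [-0.0, -0.1555, -0.0007] yaw 0.0003
```

View pics/w5.png

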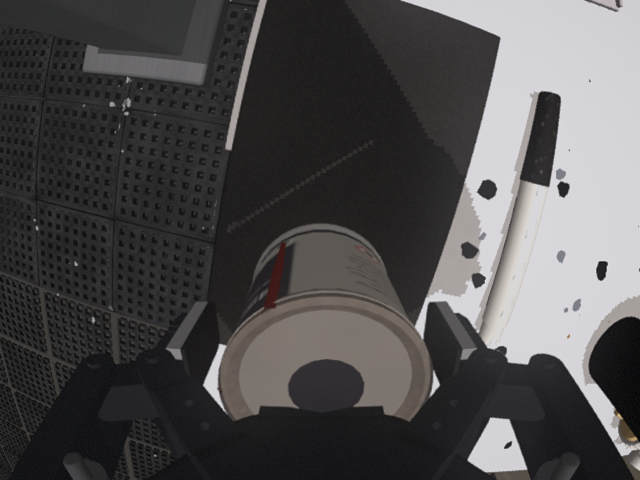

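Emit:
jog_arm(targets=[{"offset": [0, -0.03, 0], "yaw": 0}, {"offset": [0, -0.07, 0], "yaw": 0}, {"offset": [0, -0.11, 0], "yaw": 0}, {"offset": [0, -0.15, 0], "yaw": 0}, {"offset": [0.03, -0.16, 0.03], "yaw": 0}, {"offset": [0.116, -0.16, 0.2], "yaw": 0}, {"offset": [0.116, -0.16, 0.2], "yaw": 0}, {"offset": [0.116, -0.16, 0.2], "yaw": 0}, {"offset": [0.116, -0.16, 0.2], "yaw": 0}, {"offset": [0.116, -0.16, 0.2], "yaw": 0}, {"offset": [0.116, -0.16, 0.2], "yaw": 0}, {"offset": [0.116, -0.16, 0.2], "yaw": 0}])

```text
time_s: 8.32
eef_pos: [525.1, -66.1, 204.8]
ee_rot: [-0.702, 0.703, 0.085, -0.08]
force: [0.0, -0.1, 0.1]
grip_width: 0.997
```

```bash
python3 - <<'E'
from h import *
to(526,-68.5,40,13.2)
c=cap('wrist','w6.png')
for r in ctrl.boxes_of('wrist','label_roll'): print(r)
E
```

```text
t 8.32 pos [525.1 -66.1 204.8] a 13.36 down [ 7.e-03 -7.e-04 -1.e+00] F [ 0.  -0.1  0.1] w 0.997
-> 526 -68.5 40 13.2 offset [-0.0008, 0.1648, -0.0022] yaw 0.0028
{'box': [277.1, 174.1, 366.3, 276.6], 'score': 0.64}
{'box': [177.4, 261.8, 293.7, 418.3], 'score': 0.31}
```

View pics/w6.png

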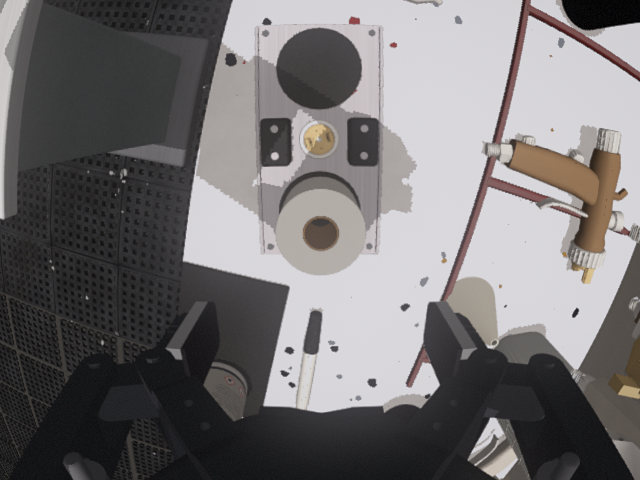

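```bash
python3 - <<'E'
from h import *
c=cap('wrist')
for n,p,z in [('roll',(321,231),66),('L',(277,231),66),('R',(366,231),66),('cap',(319,140),20),('disc',(319.5,68),4),('blkL',(276,142),30),('blkR',(363,142),30),('matcorner',(288,286),4)]:
    print(n,onz(c,p,z).round(1))
to(525,-68,38,13.2)
E
```

```text
roll [526.6 -69.8  66. ]
L [494.7 -77.2  66. ]
R [559.2 -62.2  66. ]
cap [510.4  -7.   20. ]
disc [496.5  54.3   4. ]
blkL [477.  -15.7  30. ]
blkR [5.45e+02 2.00e-01 3.00e+01]
matcorner [ 512.7 -148.8    4. ]
t 8.47 pos [524.9 -68.1 204.8] a 13.15 down [ 7.e-03 -8.e-04 -1.e+00] F [-0.2 -0.2 -0.6] w 0.995
-> 525 -68 38 13.2 offset [-0.001, 0.1667, 0.0005] yaw -0.0009
```

Emit:
jog_arm(targets=[{"offset": [0, 0.04, -0.001], "yaw": 0}, {"offset": [0, 0.08, -0.001], "yaw": 0}, {"offset": [0, 0.105, -0.001], "yaw": 0}, {"offset": [0, 0.125, -0.001], "yaw": 0}, {"offset": [0, 0.145, -0.001], "yaw": 0}, {"offset": [0, 0.16, -0.001], "yaw": 0}, {"offset": [0, 0.168, -0.001], "yaw": 0}, {"offset": [0, 0.168, -0.001], "yaw": 0}])

```text
time_s: 9.13
eef_pos: [525.4, -70.0, 35.3]
ee_rot: [-0.702, 0.703, 0.082, -0.079]
force: [-0.1, -0.0, -0.6]
grip_width: 1.003
```

Emit:
jog_arm(targets=[{"offset": [0, 0, 0], "yaw": 0}, {"offset": [0, 0, 0], "yaw": 0}, {"offset": [0, 0, 0], "yaw": 0}, {"offset": [0, 0, 0], "yaw": 0}, {"offset": [0, 0, 0], "yaw": 0}, {"offset": [0, 0, 0], "yaw": 0}, {"offset": [0, 0, 0], "yaw": 0}], fingers=0.055, grip_force=40)

```text
time_s: 9.72
eef_pos: [525.9, -70.3, 36.3]
ee_rot: [-0.702, 0.703, 0.082, -0.078]
force: [-0.8, -1.6, 6.0]
grip_width: 0.778
```

```bash
python3 -c "
from h import *
to(458,-196,150,13.2)
cap('wrist','w7.png')"
```

```text
t 9.72 pos [525.9 -70.3  36.3] a 13.07 down [ 5.8e-03 -8.0e-04 -1.0e+00] F [-0.8 -1.6  6. ] w 0.778
-> 458 -196 150 13.2 offset [-0.094, -0.114, -0.1073] yaw -0.0024
```

View pics/w7.png

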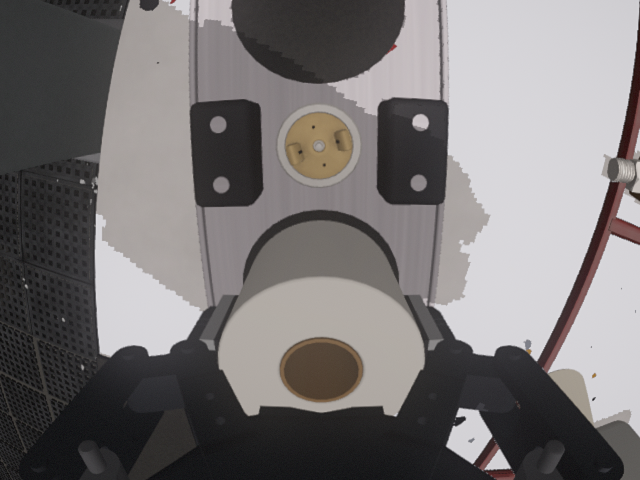

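Emit:
jog_arm(targets=[{"offset": [0, -0.01, 0], "yaw": 0}, {"offset": [0, -0.03, 0], "yaw": 0}, {"offset": [0, -0.06, 0], "yaw": 0}, {"offset": [-0.01, -0.08, -0.01], "yaw": 0}, {"offset": [-0.03, -0.09, -0.035], "yaw": 0}, {"offset": [-0.055, -0.09, -0.06], "yaw": 0}, {"offset": [-0.08, -0.09, -0.09], "yaw": 0}, {"offset": [-0.093, -0.09, -0.105], "yaw": 0}, {"offset": [-0.093, -0.09, -0.105], "yaw": 0}, {"offset": [-0.093, -0.09, -0.105], "yaw": 0}])

```text
time_s: 10.6
eef_pos: [458.2, -194.1, 126.6]
ee_rot: [-0.702, 0.703, 0.082, -0.078]
force: [0.6, 1.0, -1.2]
grip_width: 0.778
```

```bash
python3 -c "
from h import *
to(458,-194,36.5,13.2)
cap('wrist','w8.png')"
```

```text
t 10.6 pos [ 458.2 -194.1  126.6] a 12.95 down [ 6.2e-03 -8.0e-04 -1.0e+00] F [ 0.6  1.  -1.2] w 0.778
-> 458 -194 36.5 13.2 offset [-0.0007, 0.0901, 0.0004] yaw -0.0044
```

View pics/w8.png

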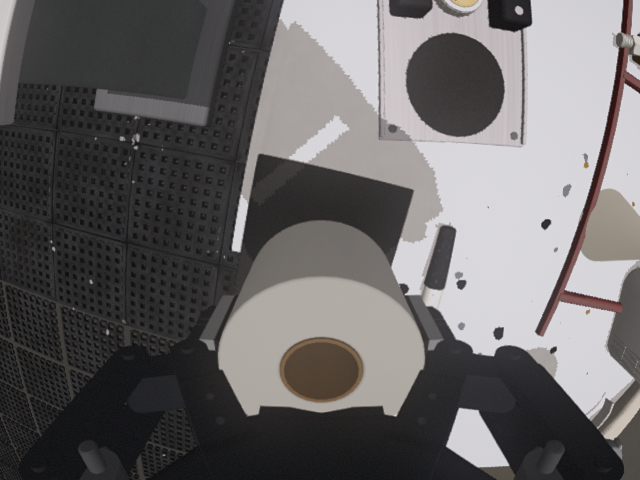

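Emit:
jog_arm(targets=[{"offset": [-0.001, 0.03, 0], "yaw": 0}, {"offset": [-0.001, 0.06, 0], "yaw": 0}, {"offset": [-0.001, 0.08, 0], "yaw": 0}, {"offset": [-0.001, 0.086, 0], "yaw": 0}, {"offset": [-0.001, 0.0885, 0], "yaw": 0}, {"offset": [-0.001, 0.09, 0], "yaw": 0}, {"offset": [-0.001, 0.09, 0], "yaw": 0}])

```text
time_s: 11.23
eef_pos: [458.8, -193.7, 37.4]
ee_rot: [-0.702, 0.703, 0.083, -0.078]
force: [0.4, 1.2, -1.1]
grip_width: 0.779
```

Emit:
jog_arm(targets=[{"offset": [0, 0, 0], "yaw": 0}, {"offset": [0, 0, 0], "yaw": 0}, {"offset": [0, 0, 0], "yaw": 0}, {"offset": [0, 0, 0], "yaw": 0}, {"offset": [0, 0, 0], "yaw": 0}, {"offset": [0, 0, 0], "yaw": 0}], fingers=0.0854)

```text
time_s: 11.73
eef_pos: [458.9, -193.8, 37.5]
ee_rot: [-0.702, 0.703, 0.083, -0.078]
force: [-0.6, 1.0, -0.1]
grip_width: 1.001
```

```bash
python3 -c "
from h import *
to(510.3,-6,150,103.2)"
```

```text
t 11.73 pos [ 458.9 -193.8   37.5] a 13.06 down [ 0.0077 -0.0018 -1.    ] F [-0.6  1.  -0.1] w 1.001
-> 510.3 -6 150 103.2 offset [0.0933, -0.1124, 0.1709] yaw -1.5732
```

Emit:
jog_arm(targets=[{"offset": [0, -0.03, 0], "yaw": 0}, {"offset": [0, -0.07, 0], "yaw": 0}, {"offset": [0, -0.11, 0], "yaw": 0}, {"offset": [0.01, -0.14, 0.02], "yaw": -0.12}, {"offset": [0.09, -0.145, 0.171], "yaw": -1.573}, {"offset": [0.093, -0.145, 0.171], "yaw": -1.573}, {"offset": [0.093, -0.145, 0.171], "yaw": -1.573}, {"offset": [0.093, -0.145, 0.171], "yaw": -1.573}, {"offset": [0.093, -0.145, 0.171], "yaw": -1.573}, {"offset": [0.093, -0.145, 0.171], "yaw": -1.573}, {"offset": [0.093, -0.145, 0.171], "yaw": -1.573}, {"offset": [0.093, -0.145, 0.171], "yaw": -1.573}])

```text
time_s: 12.73
eef_pos: [509.6, -5.5, 182.5]
ee_rot: [-0.549, 0.553, 0.445, -0.442]
force: [-0.2, -0.2, 0.3]
grip_width: 0.998
```

```bash
python3 -c "
from h import *
to(510.3,-6,150,103.2)"
```

```text
t 12.73 pos [509.6  -5.5 182.5] a 77.63 down [ 0.0074 -0.0017 -1.    ] F [-0.2 -0.2  0.3] w 0.998
-> 510.3 -6 150 103.2 offset [-0.0004, 0.0325, -0.0005] yaw -0.4462
```

Emit:
jog_arm(targets=[{"offset": [0, 0.03, 0], "yaw": -0.12}, {"offset": [0, 0.03, 0], "yaw": -0.24}, {"offset": [0, 0.03, 0], "yaw": -0.36}, {"offset": [0, 0.03, 0], "yaw": -0.446}, {"offset": [0, 0.03, 0], "yaw": -0.446}], fingers=0.06)

```text
time_s: 13.15
eef_pos: [509.8, -5.5, 152.4]
ee_rot: [-0.436, 0.441, 0.556, -0.554]
force: [-0.1, 0.2, 0.0]
grip_width: 0.699
```

```bash
python3 - <<'E'
from h import *
to(510.3,-6,23,103.2)
c=cap('wrist','w9.png')
for r in ctrl.boxes_of('wrist','air_cap'): print(r)
E
```

```text
t 13.15 pos [509.8  -5.5 152.4] a 103.35 down [ 0.0072 -0.0017 -1.    ] F [-0.1  0.2  0. ] w 0.699
-> 510.3 -6 23 103.2 offset [-0.0001, 0.1294, 0.0005] yaw 0.0027
{'box': [302.0, 206.1, 347.3, 250.6], 'score': 0.92}
```

View pics/w9.png

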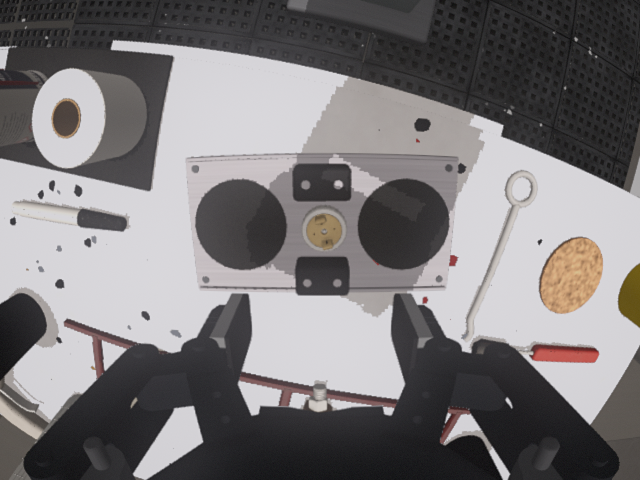

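```bash
python3 - <<'E'
from h import *
c=cap('wrist')
for n,p,z in [('cap',(324,231),14),('discL',(241,223.5),4),('discR',(404.5,223.5),4),('blkT',(321.5,183),30),('blkB',(322,275),30)]:
    print(n,onz(c,p,z).round(1))
for r in ctrl.regions_of('wrist','pad')[:2]:
    m=r['region'].astype(np.uint8); cnt=max(cv2.findContours(m,0,1)[0],key=cv2.contourArea)[:,0]
    P=np.array([onz(c,p,5)[:2] for p in cnt],np.float32); e=cv2.minEnclosingCircle(P); print('pad',r['score'],e,cv2.fitEllipse(P))
im=c['img'][150:310,240:410]
cv2.imwrite('pics/w10.png',cv2.cvtColor(cv2.resize(im,None,fx=4,fy=3.7,interpolation=cv2.INTER_CUBIC),cv2.COLOR_RGB2BGR))
E
```

```text
cap [511.9  -4.   14. ]
discL [523.4 -67.3   4. ]
discR [494.6  56.2   4. ]
blkT [474.8 -14.4  30. ]
blkB [539.9   1.1  30. ]
pad 0.84 ((501.78875732421875, 237.4141082763672), 41.568878173828125) ((501.9893493652344, 237.3352508544922), (77.56858825683594, 82.22937774658203), 165.13204956054688)
pad 0.54 ((512.19384765625, -3.1234636306762695), 18.429834365844727) ((512.3355712890625, -4.142938613891602), (32.75726318359375, 35.85470962524414), 98.35409545898438)
```

View pics/w10.png

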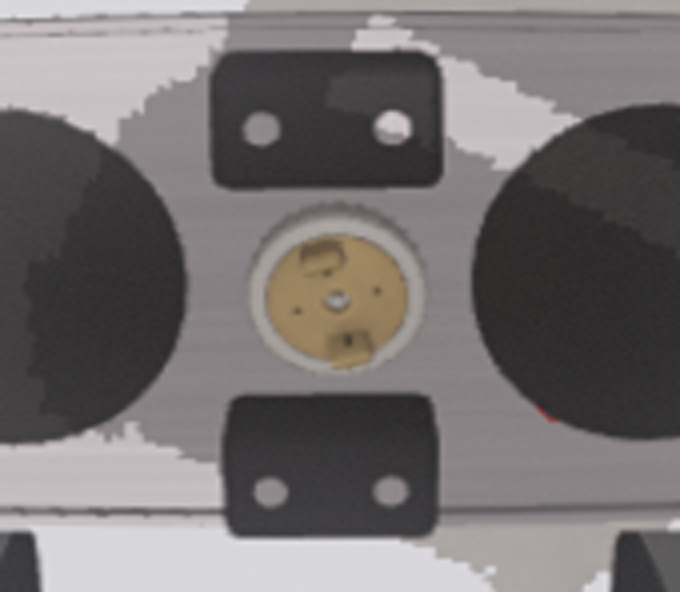

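Emit:
jog_arm(targets=[{"offset": [0, 0.035, 0], "yaw": 0.002}, {"offset": [0, 0.07, 0], "yaw": 0.002}, {"offset": [0, 0.095, 0], "yaw": 0.002}, {"offset": [0, 0.11, 0], "yaw": 0.002}, {"offset": [0, 0.12, 0], "yaw": 0.002}, {"offset": [0, 0.126, 0], "yaw": 0.002}, {"offset": [0, 0.128, 0], "yaw": 0.002}, {"offset": [0, 0.128, 0], "yaw": 0.002}])

```text
time_s: 14.02
eef_pos: [511.1, -5.8, 25.0]
ee_rot: [-0.438, 0.443, 0.554, -0.552]
force: [0.1, -0.2, 0.9]
grip_width: 0.706
```

```bash
python3 - <<'E'
from h import *
to(510.3,-6,23,103.2)
c=cap('wrist','w11.png')
E
```

```text
t 14.02 pos [511.1  -5.8  25. ] a 102.91 down [ 0.0082 -0.0019 -1.    ] F [ 0.1 -0.2  0.9] w 0.706
-> 510.3 -6 23 103.2 offset [0.0, 0.002, 0.0009] yaw -0.005
```

View pics/w11.png

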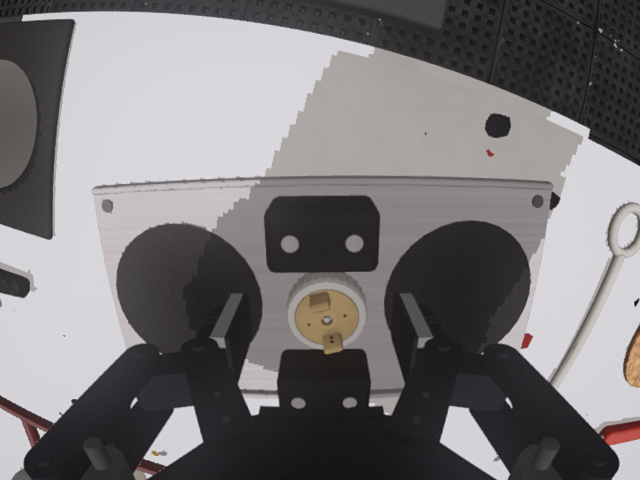

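```bash
python3 - <<'E'
from h import *
c=cap('wrist')
print(proj(c,(511.1,-5.8,14)),proj(c,(511.1,-5.8,4)), onz(c,(327,314),16))
E
```

```text
[322.90298726 312.7640039 ] [322.89923054 301.71830983] [510.19751859  -4.27704115  16.        ]
```

Emit:
jog_arm(targets=[{"offset": [0, 0.001, 0.001], "yaw": -0.005}, {"offset": [0, 0.001, 0.001], "yaw": -0.005}, {"offset": [0, 0.001, 0.001], "yaw": -0.005}, {"offset": [0, 0.001, 0.001], "yaw": -0.005}, {"offset": [0, 0.001, 0.001], "yaw": -0.005}, {"offset": [0, 0.001, 0.001], "yaw": -0.005}, {"offset": [0, 0.001, 0.001], "yaw": -0.005}, {"offset": [0, 0.001, 0.001], "yaw": -0.005}], fingers=0.022, grip_force=30)

```text
time_s: 14.78
eef_pos: [510.6, -6.2, 25.2]
ee_rot: [-0.436, 0.442, 0.556, -0.553]
force: [-2.6, 0.8, 5.0]
grip_width: 0.371
```

```bash
python3 - <<'E'
from h import *
to(510.3,-6,23,103.2)
c=cap('wrist','w12.png')
E
```

```text
t 14.78 pos [510.6  -6.2  25.2] a 103.21 down [ 0.01   -0.0024 -0.9999] F [-2.6  0.8  5. ] w 0.371
-> 510.3 -6 23 103.2 offset [0.0002, 0.0022, 0.0003] yaw 0.0002
```

View pics/w12.png

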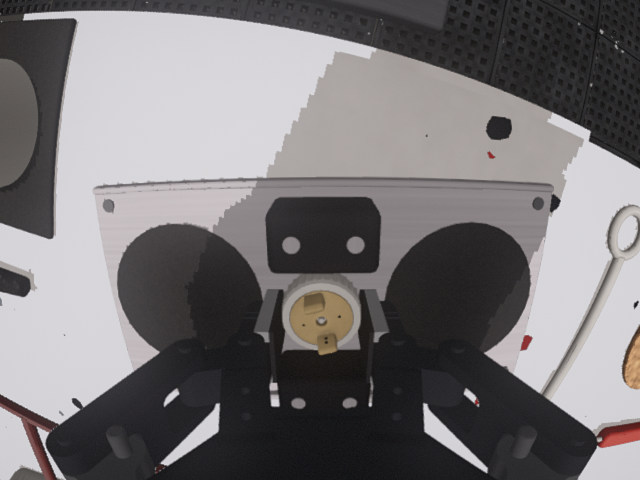

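Emit:
jog_arm(targets=[{"offset": [0, -0.005, 0], "yaw": 0}, {"offset": [0, -0.015, 0], "yaw": 0}, {"offset": [0, -0.035, 0], "yaw": 0}, {"offset": [0, -0.06, 0], "yaw": 0}, {"offset": [0, -0.08, 0], "yaw": 0}, {"offset": [0, -0.08, 0], "yaw": 0}])

```text
time_s: 15.33
eef_pos: [511.7, -6.3, 109.7]
ee_rot: [-0.433, 0.445, 0.557, -0.552]
force: [1.2, -1.3, 0.2]
grip_width: 0.372
```

```bash
python3 - <<'E'
from h import *
c=cap('wrist','w13.png')
to(501.5,238,90,103.2)
E
```

```text
t 15.38 pos [510.8  -6.2 107.6] a 103.22 down [ 0.0145 -0.0035 -0.9999] F [-0.   0.6 -1. ] w 0.372
-> 501.5 238 90 103.2 offset [0.24, 0.0166, -0.0465] yaw 0.0003
```

View pics/w13.png

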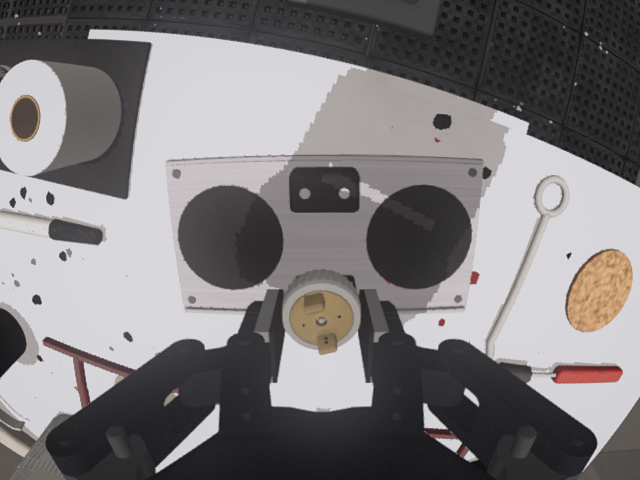

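Emit:
jog_arm(targets=[{"offset": [0.02, 0, -0.004], "yaw": 0}, {"offset": [0.05, 0, -0.01], "yaw": 0}, {"offset": [0.085, 0, -0.016], "yaw": 0}, {"offset": [0.12, 0, -0.023], "yaw": 0}, {"offset": [0.155, 0, -0.03], "yaw": 0}, {"offset": [0.19, 0, -0.037], "yaw": 0}, {"offset": [0.215, 0, -0.042], "yaw": 0}, {"offset": [0.233, 0, -0.045], "yaw": 0}, {"offset": [0.24, 0, -0.0465], "yaw": 0}, {"offset": [0.24, 0, -0.0465], "yaw": 0}, {"offset": [0.24, 0, -0.0465], "yaw": 0}])

```text
time_s: 16.3
eef_pos: [501.1, 237.4, 106.2]
ee_rot: [-0.434, 0.444, 0.556, -0.552]
force: [0.4, -0.6, -0.3]
grip_width: 0.372
```

```bash
python3 - <<'E'
from h import *
c=cap('wrist','w14.png')
for r in ctrl.regions_of('wrist','pad')[:1]:
    m=r['region'].astype(np.uint8); cnt=max(cv2.findContours(m,0,1)[0],key=cv2.contourArea)[:,0]
    P=np.array([onz(c,p,5)[:2] for p in cnt],np.float32); print('pad',r['score'],r['box'],cv2.minEnclosingCircle(P))
to(501,238,26.2,103.2)
E
```

```text
pad 0.75 [263.2, 184.1, 389.4, 289.9] ((502.025634765625, 239.6341552734375), 39.92134475708008)
t 16.4 pos [501.4 236.9 106.4] a 103.14 down [ 0.0141 -0.0039 -0.9999] F [-0.7 -0.5 -0.4] w 0.368
-> 501 238 26.2 103.2 offset [0.0017, 0.0802, 0.0011] yaw -0.001
```

View pics/w14.png

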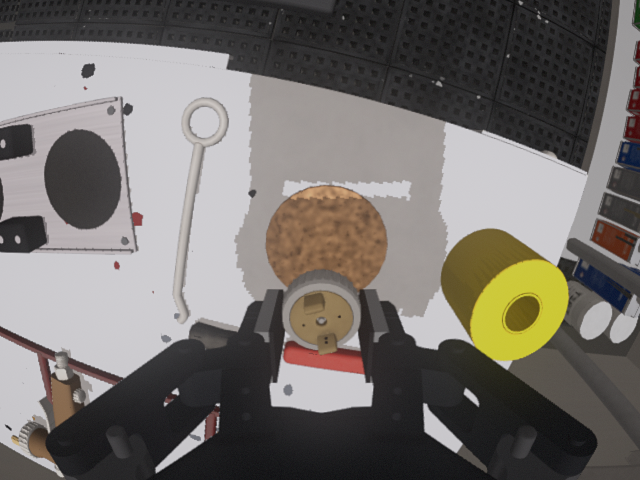

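Emit:
jog_arm(targets=[{"offset": [0.0024, 0.03, 0.0004], "yaw": 0}, {"offset": [0.0024, 0.055, 0.0004], "yaw": 0}, {"offset": [0.0024, 0.068, 0.0004], "yaw": 0}, {"offset": [0.0024, 0.074, 0.0004], "yaw": 0}, {"offset": [0.0024, 0.077, 0.0004], "yaw": 0}, {"offset": [0.0024, 0.079, 0.0004], "yaw": 0}, {"offset": [0.0024, 0.08, 0.0004], "yaw": 0}, {"offset": [0.0024, 0.08, 0.0004], "yaw": 0}])

```text
time_s: 17.07
eef_pos: [502.0, 238.8, 27.1]
ee_rot: [-0.435, 0.445, 0.556, -0.552]
force: [0.9, 0.4, -1.1]
grip_width: 0.372
```

```bash
python3 - <<'E'
from h import *
c=cap('wrist','w15.png')
c2=cap('side')
im=c2['img'][260:380,260:400]
cv2.imwrite('pics/s15.png',cv2.cvtColor(cv2.resize(im,None,fx=5,fy=5,interpolation=cv2.INTER_CUBIC),cv2.COLOR_RGB2BGR))
to(501.5,238.8,26.2,103.2)
E
```

```text
t 17.17 pos [501.9 238.9  27.1] a 103.14 down [ 0.0152 -0.0036 -0.9999] F [-0.6 -0.1 -1.4] w 0.372
-> 501.5 238.8 26.2 103.2 offset [0.0, 0.0009, 0.0004] yaw -0.001
```

View pics/w15.png

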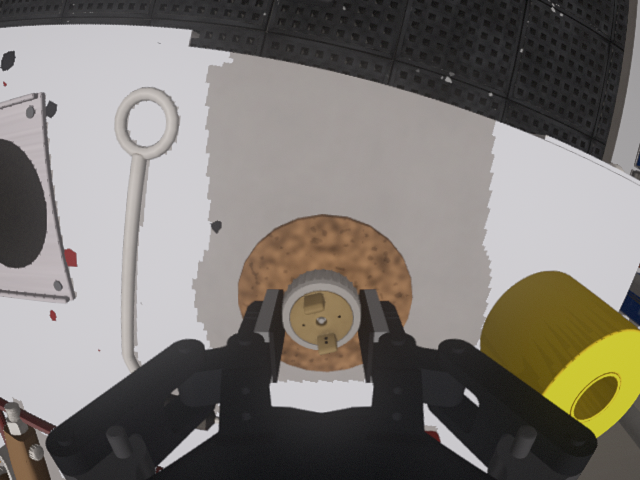

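View pics/s15.png

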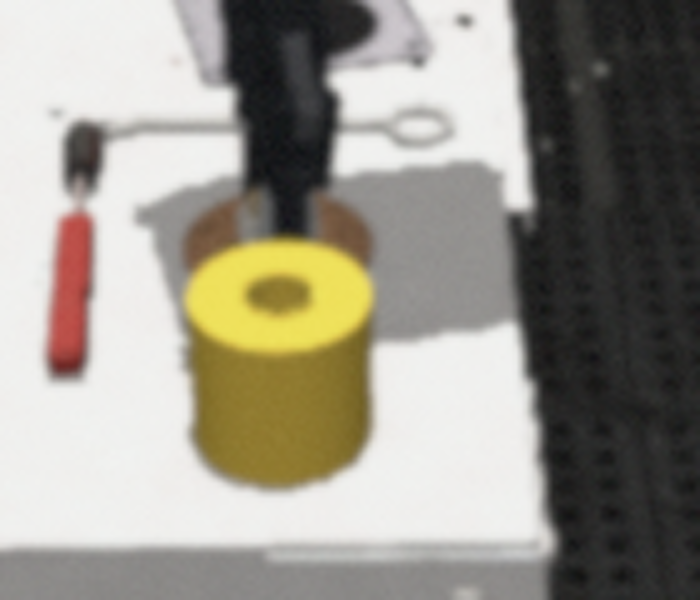

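Emit:
jog_arm(targets=[{"offset": [0, 0.001, 0], "yaw": 0}, {"offset": [0, 0.001, 0], "yaw": 0}, {"offset": [0, 0.001, 0], "yaw": 0}])

```text
time_s: 17.42
eef_pos: [502.0, 238.9, 26.3]
ee_rot: [-0.434, 0.445, 0.556, -0.551]
force: [0.1, 1.0, 1.0]
grip_width: 0.37
```

Emit:
jog_arm(targets=[{"offset": [0, 0, 0], "yaw": 0}, {"offset": [0, 0, 0], "yaw": 0}, {"offset": [0, 0, 0], "yaw": 0}, {"offset": [0, 0, 0], "yaw": 0}, {"offset": [0, 0, 0], "yaw": 0}], fingers=0.06)

```text
time_s: 17.83
eef_pos: [502.0, 238.9, 26.3]
ee_rot: [-0.434, 0.445, 0.556, -0.551]
force: [-0.7, -0.1, -0.5]
grip_width: 0.704
```

Emit:
jog_arm(targets=[{"offset": [0, -0.02, 0], "yaw": 0}, {"offset": [0, -0.05, 0], "yaw": 0}, {"offset": [0, -0.09, 0], "yaw": 0}, {"offset": [0, -0.13, 0], "yaw": 0}, {"offset": [0, -0.15, 0], "yaw": 0}, {"offset": [0, -0.15, 0], "yaw": 0}])

```text
time_s: 18.33
eef_pos: [501.4, 240.0, 181.4]
ee_rot: [-0.432, 0.446, 0.559, -0.549]
force: [-0.3, -0.7, 0.3]
grip_width: 0.704
```

```bash
python3 - <<'E'
from h import *
c=cap('wrist','w16.png')
for n,z in [('pad',5),('air_cap',17)]:
  for r in ctrl.regions_of('wrist',n)[:1]:
    m=r['region'].astype(np.uint8); cnt=max(cv2.findContours(m,0,1)[0],key=cv2.contourArea)[:,0]
    P=np.array([onz(c,p,z)[:2] for p in cnt],np.float32); print(n,r['score'],r['box'],cv2.minEnclosingCircle(P))
to(459,-193.8,150,13.2)
E
```

```text
pad 0.83 [276.5, 165.4, 372.6, 259.6] ((501.93096923828125, 239.95632934570312), 40.1174430847168)
air_cap 0.94 [299.7, 193.9, 342.1, 235.9] ((501.1325988769531, 237.55239868164062), 17.590299606323242)
t 18.48 pos [499.2 239.3 175.3] a 103.14 down [ 0.0142 -0.0038 -0.9999] F [-0.8  0.7 -0.3] w 0.703
-> 459 -193.8 150 13.2 offset [-0.4124, 0.0264, 0.138] yaw 1.5698
```

View pics/w16.png

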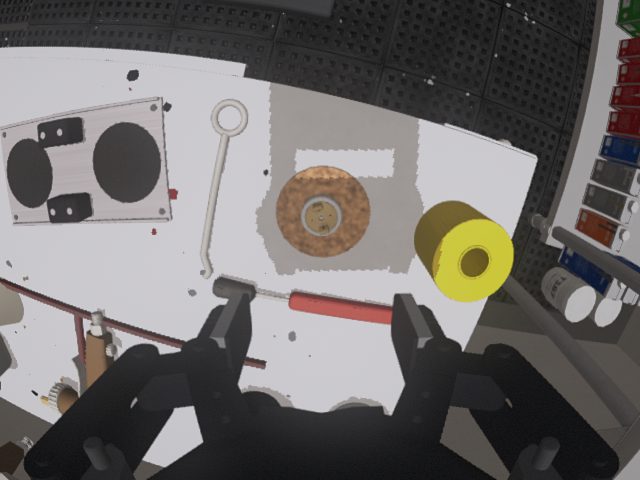

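Emit:
jog_arm(targets=[{"offset": [-0.412, 0.01, 0.138], "yaw": 1.57}, {"offset": [-0.412, 0.01, 0.138], "yaw": 1.57}, {"offset": [-0.412, 0.01, 0.138], "yaw": 1.57}, {"offset": [-0.412, 0.01, 0.138], "yaw": 1.57}, {"offset": [-0.412, 0.01, 0.138], "yaw": 1.57}, {"offset": [-0.412, 0.01, 0.138], "yaw": 1.57}, {"offset": [-0.412, 0.01, 0.138], "yaw": 1.57}, {"offset": [-0.412, 0.01, 0.138], "yaw": 1.57}, {"offset": [-0.412, 0.01, 0.138], "yaw": 1.57}, {"offset": [-0.412, 0.01, 0.138], "yaw": 1.57}, {"offset": [-0.412, 0.01, 0.138], "yaw": 1.57}, {"offset": [-0.412, 0.01, 0.138], "yaw": 1.57}], fingers=0.0854)

```text
time_s: 19.48
eef_pos: [457.5, -196.7, 164.6]
ee_rot: [-0.698, 0.701, 0.106, -0.098]
force: [-0.7, 0.1, -0.2]
grip_width: 1.001
```

```bash
python3 - <<'E'
from h import *
to(459,-193.8,150,13.2)
E
```

```text
t 19.48 pos [ 457.5 -196.7  164.6] a 16.59 down [ 0.0117 -0.0028 -0.9999] F [-0.7  0.1 -0.2] w 1.001
-> 459 -193.8 150 13.2 offset [0.0021, 0.0146, 0.0024] yaw 0.0592
```

Emit:
jog_arm(targets=[{"offset": [0.002, 0.014, 0.0025], "yaw": 0.059}, {"offset": [0.002, 0.014, 0.0025], "yaw": 0.059}, {"offset": [0.002, 0.014, 0.0025], "yaw": 0.059}])

```text
time_s: 19.73
eef_pos: [458.2, -193.2, 149.1]
ee_rot: [-0.702, 0.703, 0.085, -0.079]
force: [0.4, 0.7, -0.1]
grip_width: 0.997
```

```bash
python3 - <<'E'
from h import *
c=cap('wrist','w17.png')
print(proj(c,(459,-193.8,66)))
to(459,-193.8,37.4,13.2)
E
```

```text
[320.38682225 254.9685341 ]
t 19.78 pos [ 458.6 -193.4  149.9] a 13.37 down [ 0.01   -0.0016 -0.9999] F [-0.4  0.8  0.3] w 1.001
-> 459 -193.8 37.4 13.2 offset [-0.0008, 0.1125, -0.0001] yaw 0.0029
```

View pics/w17.png

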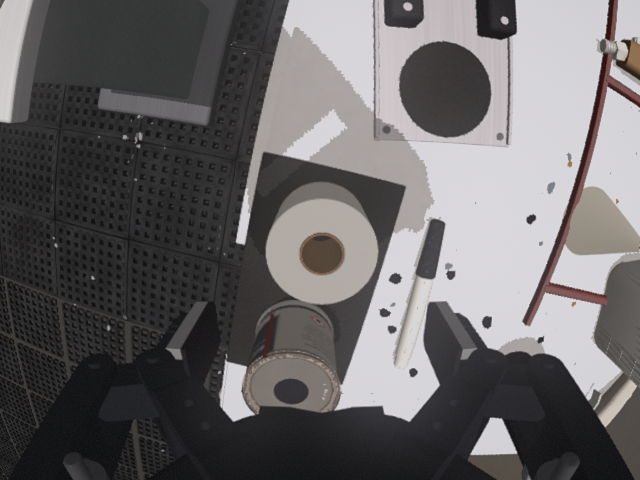

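Emit:
jog_arm(targets=[{"offset": [-0.001, 0.03, 0], "yaw": 0.003}, {"offset": [-0.001, 0.055, 0], "yaw": 0.003}, {"offset": [-0.001, 0.075, 0], "yaw": 0.003}, {"offset": [-0.001, 0.095, 0], "yaw": 0.003}, {"offset": [-0.001, 0.108, 0], "yaw": 0.003}, {"offset": [-0.001, 0.113, 0], "yaw": 0.003}, {"offset": [-0.001, 0.113, 0], "yaw": 0.003}])

```text
time_s: 20.37
eef_pos: [458.6, -193.3, 36.4]
ee_rot: [-0.702, 0.703, 0.085, -0.079]
force: [-0.4, -1.0, 0.4]
grip_width: 1.001
```

Emit:
jog_arm(targets=[{"offset": [0, 0, 0], "yaw": 0}, {"offset": [0, 0, 0], "yaw": 0}, {"offset": [0, 0, 0], "yaw": 0}, {"offset": [0, 0, 0], "yaw": 0}, {"offset": [0, 0, 0], "yaw": 0}, {"offset": [0, 0, 0], "yaw": 0}, {"offset": [0, 0, 0], "yaw": 0}], fingers=0.055, grip_force=40)

```text
time_s: 20.95
eef_pos: [459.1, -193.6, 37.6]
ee_rot: [-0.701, 0.703, 0.086, -0.078]
force: [-0.5, 0.3, 7.7]
grip_width: 0.778
```

```bash
python3 - <<'E'
from h import *
to(525.9,-70.3,120,13.1)
E
```

```text
t 20.95 pos [ 459.1 -193.6   37.6] a 13.32 down [ 0.0104 -0.0017 -0.9999] F [-0.5  0.3  7.7] w 0.778
-> 525.9 -70.3 120 13.1 offset [0.0942, -0.0819, 0.1043] yaw 0.0038
```

Emit:
jog_arm(targets=[{"offset": [0, -0.01, 0], "yaw": 0}, {"offset": [0, -0.03, 0], "yaw": 0}, {"offset": [0, -0.06, 0], "yaw": 0}, {"offset": [0.01, -0.08, 0.01], "yaw": 0}, {"offset": [0.03, -0.085, 0.035], "yaw": 0}, {"offset": [0.055, -0.085, 0.06], "yaw": 0}, {"offset": [0.08, -0.085, 0.09], "yaw": 0}, {"offset": [0.094, -0.085, 0.104], "yaw": 0.004}, {"offset": [0.094, -0.085, 0.104], "yaw": 0.004}, {"offset": [0.094, -0.085, 0.104], "yaw": 0.004}])

```text
time_s: 21.78
eef_pos: [526.0, -69.8, 123.7]
ee_rot: [-0.701, 0.704, 0.085, -0.078]
force: [-0.1, 0.7, -2.0]
grip_width: 0.777
```

```bash
python3 - <<'E'
from h import *
c=cap('wrist','w18.png')
to(525.9,-70,37.6,13.1)
E
```

```text
t 21.83 pos [525.7 -70.6 123.6] a 13.14 down [ 0.0107 -0.0021 -0.9999] F [ 0.1 -0.1 -0.9] w 0.776
-> 525.9 -70 37.6 13.1 offset [-0.0005, 0.086, 0.001] yaw 0.0007
```

View pics/w18.png

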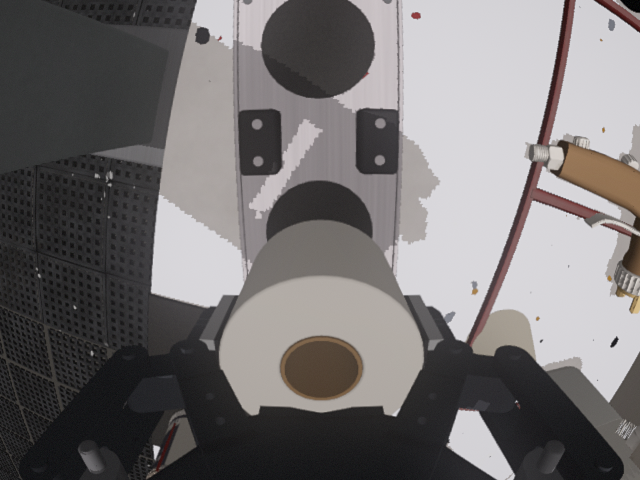

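Emit:
jog_arm(targets=[{"offset": [0, 0.03, 0.0005], "yaw": 0}, {"offset": [0, 0.055, 0.0005], "yaw": 0}, {"offset": [-0.0005, 0.072, 0.0005], "yaw": 0}, {"offset": [-0.0005, 0.08, 0.0005], "yaw": 0}, {"offset": [-0.0005, 0.083, 0.0005], "yaw": 0}, {"offset": [-0.0005, 0.085, 0.0005], "yaw": 0}, {"offset": [-0.0005, 0.086, 0.0005], "yaw": 0}, {"offset": [-0.0005, 0.086, 0.0005], "yaw": 0}])

```text
time_s: 22.5
eef_pos: [526.4, -70.8, 38.4]
ee_rot: [-0.701, 0.704, 0.085, -0.077]
force: [-0.2, 0.5, -1.1]
grip_width: 0.78
```

```bash
python3 - <<'E'
from h import *
to(525.9,-70,37.6,13.1)
E
```

```text
t 22.5 pos [526.4 -70.8  38.4] a 13.12 down [ 0.012  -0.0026 -0.9999] F [-0.2  0.5 -1.1] w 0.78
-> 525.9 -70 37.6 13.1 offset [-0.0003, 0.0008, 0.0009] yaw 0.0004
```

Emit:
jog_arm(targets=[{"offset": [-0.0003, 0, 0.0012], "yaw": 0}, {"offset": [-0.0003, 0.0008, 0.0012], "yaw": 0}, {"offset": [-0.0003, 0.001, 0.0012], "yaw": 0}, {"offset": [-0.0003, 0.001, 0.0012], "yaw": 0}])

```text
time_s: 22.83
eef_pos: [526.0, -69.7, 37.7]
ee_rot: [-0.701, 0.704, 0.085, -0.077]
force: [0.9, 1.0, -1.0]
grip_width: 0.777
```

Emit:
jog_arm(targets=[{"offset": [0, 0, 0], "yaw": 0}, {"offset": [0, 0, 0], "yaw": 0}, {"offset": [0, 0, 0], "yaw": 0}, {"offset": [0, 0, 0], "yaw": 0}, {"offset": [0, 0, 0], "yaw": 0}, {"offset": [0, 0, 0], "yaw": 0}], fingers=0.0854)

```text
time_s: 23.33
eef_pos: [526.0, -69.7, 37.7]
ee_rot: [-0.701, 0.704, 0.085, -0.077]
force: [0.4, 0.5, 0.3]
grip_width: 1.0
```

Emit:
jog_arm(targets=[{"offset": [0, -0.03, 0], "yaw": 0}, {"offset": [0, -0.07, 0], "yaw": 0}, {"offset": [0, -0.11, 0], "yaw": 0}, {"offset": [0, -0.14, 0], "yaw": 0}, {"offset": [0, -0.14, 0], "yaw": 0}])

```text
time_s: 23.75
eef_pos: [526.4, -70.0, 183.9]
ee_rot: [-0.699, 0.706, 0.089, -0.073]
force: [0.5, -1.3, 1.0]
grip_width: 0.998
```

```bash
python3 - <<'E'
from h import *
c=cap('wrist','w19.png')
to(459,-288.4,170,13.2)
E
```

```text
t 23.8 pos [525.4 -69.7 180.6] a 13.14 down [ 0.0184 -0.0049 -0.9998] F [ 0.5 -1.  -0.7] w 0.997
-> 459 -288.4 170 13.2 offset [-0.1145, 0.0104, -0.1978] yaw -0.0011
```

View pics/w19.png

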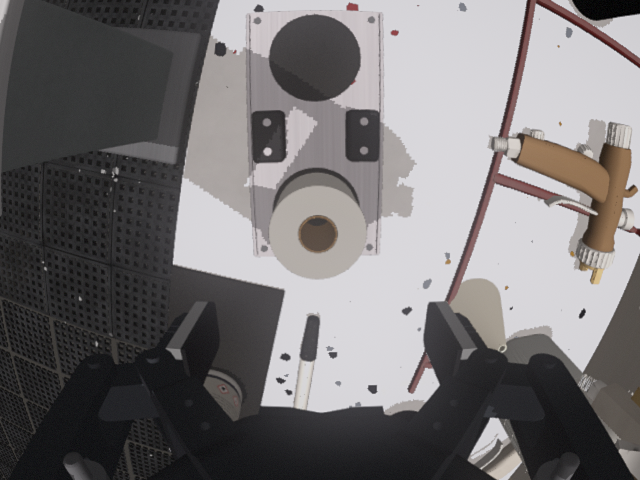

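Emit:
jog_arm(targets=[{"offset": [-0.02, 0.005, -0.035], "yaw": 0}, {"offset": [-0.04, 0.01, -0.07], "yaw": 0}, {"offset": [-0.06, 0.01, -0.103], "yaw": 0}, {"offset": [-0.08, 0.01, -0.138], "yaw": 0}, {"offset": [-0.1, 0.01, -0.172], "yaw": 0}, {"offset": [-0.1145, 0.01, -0.198], "yaw": 0}, {"offset": [-0.1145, 0.01, -0.198], "yaw": 0}, {"offset": [-0.1145, 0.01, -0.198], "yaw": 0}, {"offset": [-0.1145, 0.01, -0.198], "yaw": 0}])

```text
time_s: 24.55
eef_pos: [458.9, -287.8, 169.4]
ee_rot: [-0.701, 0.704, 0.087, -0.075]
force: [0.7, 0.6, 0.2]
grip_width: 1.001
```

```bash
python3 - <<'E'
from h import *
c=cap('wrist','w20.png')
print(proj(c,(459,-288.4,83)))
to(459,-288.4,43.5,13.2)
E
```

```text
[318.19067495 252.316516  ]
t 24.6 pos [ 459.2 -287.4  169.7] a 13.19 down [ 0.0174 -0.0037 -0.9998] F [0.8 0.  0.4] w 1.0
-> 459 -288.4 43.5 13.2 offset [-0.0024, 0.1262, 0.0001] yaw -0.0001
```

View pics/w20.png

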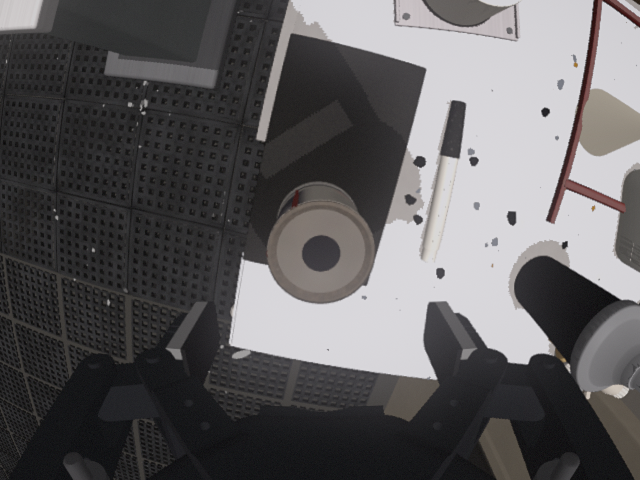

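Emit:
jog_arm(targets=[{"offset": [-0.002, 0.03, 0], "yaw": 0}, {"offset": [-0.002, 0.06, 0], "yaw": 0}, {"offset": [-0.002, 0.08, 0], "yaw": 0}, {"offset": [-0.002, 0.1, 0], "yaw": 0}, {"offset": [-0.002, 0.118, 0], "yaw": 0}, {"offset": [-0.002, 0.125, 0], "yaw": 0}, {"offset": [-0.002, 0.126, 0], "yaw": 0}, {"offset": [-0.002, 0.126, 0], "yaw": 0}])

```text
time_s: 25.27
eef_pos: [459.8, -287.9, 44.0]
ee_rot: [-0.7, 0.704, 0.088, -0.076]
force: [-1.4, 0.4, 0.1]
grip_width: 1.0
```

Emit:
jog_arm(targets=[{"offset": [0, 0, 0], "yaw": 0}, {"offset": [0, 0, 0], "yaw": 0}, {"offset": [0, 0, 0], "yaw": 0}, {"offset": [0, 0, 0], "yaw": 0}, {"offset": [0, 0, 0], "yaw": 0}, {"offset": [0, 0, 0], "yaw": 0}, {"offset": [0, 0, 0], "yaw": 0}], fingers=0.055, grip_force=40)

```text
time_s: 25.85
eef_pos: [460.1, -288.2, 45.7]
ee_rot: [-0.7, 0.705, 0.088, -0.075]
force: [-2.5, 1.2, 8.3]
grip_width: 0.773
```

Emit:
jog_arm(targets=[{"offset": [0, -0.01, 0], "yaw": 0}, {"offset": [0, -0.03, 0], "yaw": 0}, {"offset": [0, -0.06, 0], "yaw": 0}, {"offset": [0, -0.09, 0], "yaw": 0}, {"offset": [0, -0.11, 0], "yaw": 0}, {"offset": [0, -0.115, 0], "yaw": 0}, {"offset": [0, -0.115, 0], "yaw": 0}, {"offset": [0, -0.115, 0], "yaw": 0}])

```text
time_s: 26.52
eef_pos: [457.7, -287.3, 160.0]
ee_rot: [-0.7, 0.705, 0.088, -0.076]
force: [-0.3, -0.0, -2.7]
grip_width: 0.767
```

```bash
python3 - <<'E'
from h import *
c=cap('wrist','w21.png')
to(494.9,57.2,160,13.2)
E
```

```text
t 26.57 pos [ 457.5 -287.1  159.4] a 13.27 down [ 0.017  -0.0036 -0.9998] F [-0.1  0.  -1.7] w 0.772
-> 494.9 57.2 160 13.2 offset [0.1154, -0.0012, 0.3265] yaw 0.0012
```

Emit:
jog_arm(targets=[{"offset": [0.012, 0, 0.033], "yaw": 0}, {"offset": [0.024, 0, 0.067], "yaw": 0}, {"offset": [0.036, 0, 0.1], "yaw": 0}, {"offset": [0.048, 0, 0.134], "yaw": 0}, {"offset": [0.06, 0, 0.168], "yaw": 0}, {"offset": [0.072, 0, 0.202], "yaw": 0}, {"offset": [0.084, 0, 0.236], "yaw": 0}, {"offset": [0.096, 0, 0.27], "yaw": 0}, {"offset": [0.106, 0, 0.3], "yaw": 0}, {"offset": [0.1155, 0, 0.3265], "yaw": 0}, {"offset": [0.1155, 0, 0.3265], "yaw": 0}, {"offset": [0.1155, 0, 0.3265], "yaw": 0}])

```text
time_s: 27.57
eef_pos: [494.4, 58.3, 157.4]
ee_rot: [-0.7, 0.704, 0.087, -0.078]
force: [0.6, -1.2, -1.3]
grip_width: 0.771
```

```bash
python3 - <<'E'
from h import *
c=cap('wrist','w22.png')
to(494.9,57.2,45.7,13.2)
E
```

```text
t 27.62 pos [494.5  57.3 157.6] a 13.32 down [ 0.0147 -0.0036 -0.9999] F [ 0.5  0.4 -1. ] w 0.773
-> 494.9 57.2 45.7 13.2 offset [-0.0011, 0.1119, 0.0006] yaw 0.0021
```

View pics/w22.png

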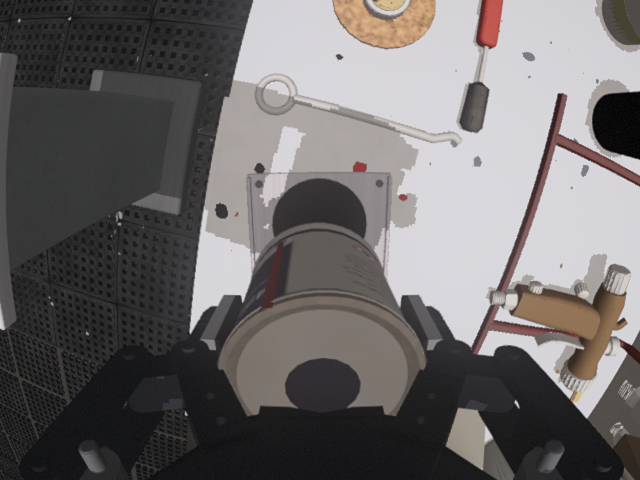

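Emit:
jog_arm(targets=[{"offset": [-0.001, 0.03, 0], "yaw": 0}, {"offset": [-0.001, 0.06, 0], "yaw": 0}, {"offset": [-0.001, 0.085, 0], "yaw": 0}, {"offset": [-0.001, 0.1, 0.0005], "yaw": 0.002}, {"offset": [-0.001, 0.107, 0.0005], "yaw": 0.002}, {"offset": [-0.001, 0.11, 0.0005], "yaw": 0.002}, {"offset": [-0.001, 0.112, 0.0005], "yaw": 0.002}, {"offset": [-0.001, 0.112, 0.0005], "yaw": 0.002}])

```text
time_s: 28.28
eef_pos: [495.5, 56.7, 46.2]
ee_rot: [-0.7, 0.704, 0.087, -0.076]
force: [-1.3, 0.3, -1.2]
grip_width: 0.773
```

```bash
python3 - <<'E'
from h import *
to(494.9,57.2,45.7,13.2)
E
```

```text
t 28.28 pos [495.5  56.7  46.2] a 13.18 down [ 0.0158 -0.0037 -0.9999] F [-1.3  0.3 -1.2] w 0.773
-> 494.9 57.2 45.7 13.2 offset [-0.0005, 0.0004, 0.0006] yaw -0.0004
```

Emit:
jog_arm(targets=[{"offset": [-0.0005, 0.0005, 0.0006], "yaw": 0}, {"offset": [-0.0005, 0.0007, 0.0006], "yaw": 0}, {"offset": [-0.0005, 0.0007, 0.0006], "yaw": 0}])

```text
time_s: 28.53
eef_pos: [495.1, 57.2, 46.0]
ee_rot: [-0.7, 0.704, 0.087, -0.075]
force: [1.4, -0.4, -2.0]
grip_width: 0.772
```

Emit:
jog_arm(targets=[{"offset": [0, 0, 0], "yaw": 0}, {"offset": [0, 0, 0], "yaw": 0}, {"offset": [0, 0, 0], "yaw": 0}, {"offset": [0, 0, 0], "yaw": 0}, {"offset": [0, 0, 0], "yaw": 0}, {"offset": [0, 0, 0], "yaw": 0}], fingers=0.0854)

```text
time_s: 29.03
eef_pos: [495.2, 57.1, 46.0]
ee_rot: [-0.7, 0.704, 0.087, -0.075]
force: [-0.9, 0.3, -0.9]
grip_width: 0.999
```

Emit:
jog_arm(targets=[{"offset": [0, -0.03, 0], "yaw": 0}, {"offset": [0, -0.07, 0], "yaw": 0}, {"offset": [0, -0.11, 0], "yaw": 0}, {"offset": [0, -0.15, 0], "yaw": 0}, {"offset": [0, -0.18, 0], "yaw": 0}, {"offset": [0, -0.18, 0], "yaw": 0}, {"offset": [0, -0.18, 0], "yaw": 0}, {"offset": [0, -0.18, 0], "yaw": 0}])

```text
time_s: 29.7
eef_pos: [491.7, 57.9, 225.0]
ee_rot: [-0.701, 0.704, 0.086, -0.076]
force: [0.1, 0.4, 0.3]
grip_width: 1.001
```

```bash
python3 - <<'E'
from h import *
to(494.9,57.2,230,13.2)
c=cap('wrist','w23.png')
for n,p,z in [('tin',(495.3,57.5),83),('roll',(527.9,-69.1),66)]: print(n,proj(c,(*p,z)))
c=cap('side','s23.png')
for t in ['tin','label_roll','air_cap','pad']:
    print(t,[(np.round(b['box']).tolist(),round(b['score'],2)) for b in ctrl.boxes_of('side',t)][:3])
cap('top')
for t in ['tin','label_roll','air_cap','pad']:
    print(t,[(np.round(b['box']).tolist(),round(b['score'],2)) for b in ctrl.boxes_of('top',t)][:3])
E
```

```text
t 29.7 pos [491.7  57.9 225. ] a 13.18 down [ 0.0153 -0.0037 -0.9999] F [0.1 0.4 0.3] w 1.001
-> 494.9 57.2 230 13.2 offset [0.0031, -0.005, -0.0014] yaw -0.0003
tin [322.57379056 227.51249557]
roll [325.03755983 357.5151519 ]
tin [([303.0, 230.0, 335.0, 271.0], 0.82)]
label_roll [([297.0, 309.0, 337.0, 358.0], 0.81), ([296.0, 215.0, 323.0, 245.0], 0.61)]
air_cap [([308.0, 299.0, 324.0, 308.0], 0.57)]
pad [([298.0, 297.0, 334.0, 312.0], 0.58)]
tin []
label_roll [([134.0, 208.0, 176.0, 245.0], 0.95), ([346.0, 193.0, 382.0, 235.0], 0.77)]
air_cap [([204.0, 215.0, 224.0, 234.0], 0.77)]
pad [([200.0, 208.0, 233.0, 246.0], 0.78)]
```

View pics/w23.png

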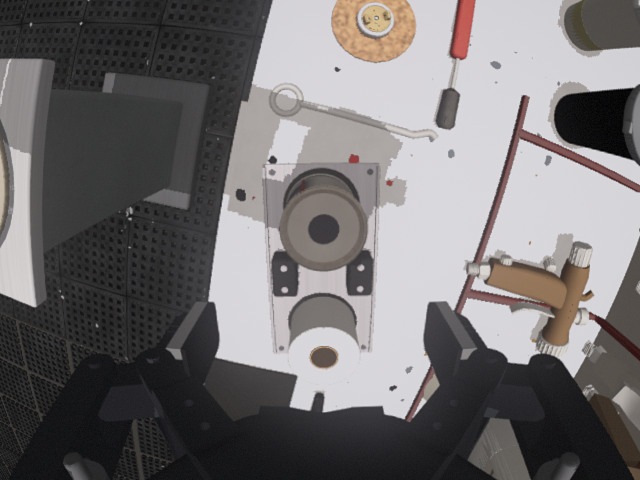

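View pics/s23.png

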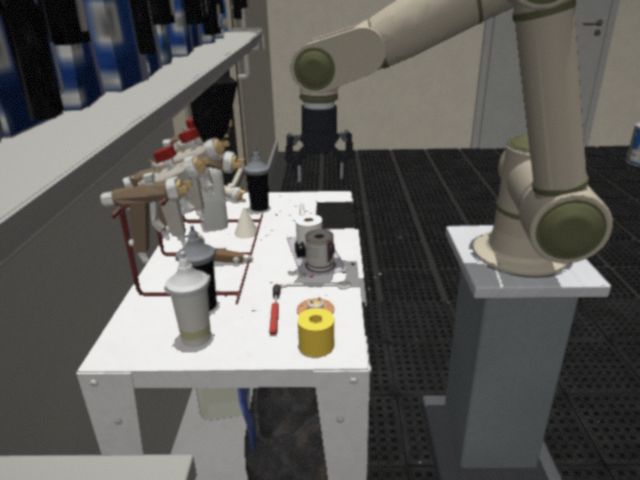

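```bash
python3 -c "
from h import *
print(ctrl.finish_job())"
```

```text
the job is handed in; nothing more can be done
None
```

The air cap is standing upright on the cork pad, and the tin and the label roll are back upright on the stand in their own places. I moved the roll and tin to the dark mat first and put them back after the cap was set down. The job was handed in at about 30 s, with the gripper open and clear above the stand.

- **Tin and roll:** in the last wrist picture both sit within about 2 mm of where they stood at the start. The side camera also reports them within a few pixels of their first positions.
- **Air cap:** it measured about 2.5 mm from the centre of the pad. I left it there rather than risk a second grasp.
- **Disagreement:** the top-camera detector did not report the tin in the last picture, though it is clearly visible in the wrist and side views.
- **Tool tilt:** the tool leaned up to about 1° off vertical by the end. The pieces still show upright.

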